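# Light the specimen and trip the camera remote

## Task

Take a photograph through the microscope: first push the white toggle lever on the grey lamp box all the way over to its other side, away from the robot, to switch the lamp on; then gently press the green button of the camera remote right down with the fingertips, let it come up again and withdraw. The lamp must be on before the green button goes down; do not lift or shove the remote, and leave the yellow and red remotes, the mouse and the microscope objective alone.

Things in the scene. Friction and masses are not known exactly. Their poses are not given: they have to be found in the camera images.
- lamp_box: Grey lamp power box, 150 (x) x 120 (y) x 64 mm high, fixed to the desk; origin at the centre of its underside, z up. Its x axis points away from the robot (turned up to 20 degrees); the lever swings in its x-z plane, in the middle of the box's top.
- lamp_lever (a joint): Angle of the toggle lever, rad: 0 = leaning 29 degrees towards the box's -x side (robot's side, lamp off), 0.5 = upright, 1.0 = stop, leaning 29 degrees towards the box's +x side (lamp on). At the start 0 to 0.15. About 0.06 N m (1 N at the knob) moves it and it stays where it is left. Its pivot axis is parallel to the box's y, 86 mm above the desk over the box's origin.
- lamp_lever_tip (a point): Centre of the white ball knob, 26 mm across, at the end of the lever, 80 mm from the pivot; a 10 mm steel rod joins it to the pivot. A black block 70 (x) x 50 (y) x 25 mm high on top of the box carries the pivot (its hub reaches 99 mm above the desk).
- cam_remote: Camera remote, the one to press: loose black slab 90 (x) x 50 (y) x 22 mm high, 135 to 265 g, lying flat on the desk, with one green button on top. Origin at the centre of its underside, z up. The three remotes are alike but for the button's colour, 80 to 160 mm apart in a rough row across the desk, in any order.
- cam_top (a point): Centre of the top face of the green round button, 26 mm across, 32 mm above the desk when up; it lies 15 mm from the remote's middle along its x. An aluminium ring surrounds it.
- cam_button (a joint): How far the green button is pressed, m: 0 = up, 0.006 = fully down; a spring pushes it up again (starts to move at 2 N, fully down at 5 N).
- flash_remote: Flash remote, to be left alone: loose black slab 90 (x) x 50 (y) x 22 mm high, 190 g, lying flat on the desk, with one yellow button on top. Origin at the centre of its underside, z up. The three remotes are alike but for the button's colour, 80 to 160 mm apart in a rough row across the desk, in any order.
- flash_top (a point): Centre of the top face of the yellow round button, 26 mm across, 32 mm above the desk when up; it lies 15 mm from the remote's middle along its x. An aluminium ring surrounds it.
- flash_button (a joint): How far the yellow button is pressed, m: 0 = up, 0.006 = fully down; a spring pushes it up again (starts to move at 2 N, fully down at 5 N).
- stage_remote: Stage remote, to be left alone: loose black slab 90 (x) x 50 (y) x 22 mm high, 190 g, lying flat on the desk, with one red button on top. Origin at the centre of its underside, z up. The three remotes are alike but for the button's colour, 80 to 160 mm apart in a rough row across the desk, in any order.
- stage_top (a point): Centre of the top face of the red round button, 26 mm across, 32 mm above the desk when up; it lies 15 mm from the remote's middle along its x. An aluminium ring surrounds it.
- stage_button (a joint): How far the red button is pressed, m: 0 = up, 0.006 = fully down; a spring pushes it up again (starts to move at 2 N, fully down at 5 N).
- mouse: Blue and black computer mouse, loose, 98 x 60 x 33 mm, to be left alone. Origin at the centre of its underside, x along its length.
- objective: Steel microscope objective with a yellow ring, loose, standing upright, 30 mm across and 50 mm high, to be left alone. Origin at the centre of its underside.

How it is judged:
By the outcome, as a careful person would: the job done as asked, in the order asked, and still so for the second after the job is handed in, with the robot touching nothing.
It also fails if it takes over 38 s, if anything falls off the work surface, if the arm or the gripper's body presses on something with over 40 N, if the wrist force passes 120 N, or if a joint passes its speed limit or range.

## Robot

A 6-joint arm with a two-finger parallel gripper is mounted at the origin on the work surface. World frame = base frame: x ahead of the robot, y to its left, z up, the work surface at z = 0. Lengths are in mm, angles in rad, forces in N, time in s.
With the tool pointing down it reaches from about 400 to 925 mm from the base axis. Payload 12.5 kg.
Tool frame: the origin (TCP) lies on the centre line of the jaws, within the pads' length; the fingertips stand 17 mm ahead of it and the grasp point (between the pads) lies 2 mm behind it; z points along the fingers, y is the line along which they close (so a half turn about z gives the same grasp; the last joint's range is limited). The gripper opens to 95 mm and grips with 3 to 60 N. Pads are 20 mm wide; open, the fingers measure 119 mm over their backs; the gripper's body (75 mm by 180 mm) begins 59 mm behind the grasp point.
Start: joints at [-1.438, 0.491, 1.559, -0, 1.092, -0.106], TCP at [147.857, -607.275, 231.661] pointing down, gripper open.
Joint ranges: [-3.1, 3.1], [-0.84, 2.19], [0.05, 2.79], [-1.13, 4.28], [0.06, 2.93], [-2.69, 2.69]. Speed limits (rad/s): [2.22, 2.22, 2.79, 3.14, 3.14, 3.14].

## Interface

Orientations are given as [roll, pitch, yaw] about the fixed x, y, z axes, in that order (R = Rz(yaw) Ry(pitch) Rx(roll)).
In Python, from cell import env gives the robot as it stands.
- The arm moves only by the tool drive_tool, never from a script. Its argument "deltas" is text: rows parted by semicolons, each of 4 numbers parted by spaces: the shift along the world's x, y, z normalised to -1 to 1, where 1 is 100 mm, then the turn about the world's z normalised to -1 to 1, where 1 is 180 degrees. A call has 1 to 10 rows; each row shifts and turns the commanded pose from where the row before left it; what a row does not reach is not made up. A row lasts 1/12 s, in which the tool goes at most 41.7 mm and 7.16 degrees, less where a joint would pass 70% of its speed; a pose out of reach is approached as far as the arm can. A call with a number of a shift or a turn outside -1 to 1 is refused whole. A call with a gripper value outside its range is refused whole. "gripper" is the closure, from 0 (fully open) to 1 (shut), set as the call begins (left out, the last holds). The fingers move at their own pace and stop on an object; the grip force is fixed at half the most. Time passes only in rows, so rows that do not move let the fingers close. It gives the time, the measured TCP pose, the force, the opening and the grip force at its end, in the units of the state.
- env.state(): the state, without advancing time (a new reading comes with each control period).
- env.read_camera(name): name is "side" or "top"; returns (picture, depth): 400x640x3 uint8, red, green, blue; 400x640 float32, mm along the optical axis (not along the pixel's ray), 0 where there is no reading.
- env.camera_params(name): a dict with "mtx" (3x3 intrinsics, pixels), "camera_from_world" (4x4, takes a point from world to camera coordinates). Camera axes: x right, y down, z forward; pixel columns grow to the right and rows downward; lengths in mm; the calibration is good to about 2 mm. A picture is of the moment at which its call begins. camera_params takes no time and is no camera call.
- env.job_done(): hands the job in; it is judged then, once.
The state is a dict: "t": time; "joints": joint angles; "qvel": joint speeds; "tau": joint torques, N m; "eef_pos": TCP position; "tcp_rot": TCP orientation; "ft_force": force on the tool from outside, world axes, zero at the start; "moment": the same for the moment, N m; "opening": opening from 0.0 (shut) to 1.0 (fully open); "grip_force": force on a finger pad.
Only numpy, scipy, OpenCV 4.12 (cv2) and the standard library are available. Lean on these libraries where they do the work, as an engineer would, in place of code of your own. Each camera call takes 0.05 s, during which the arm holds its last target. There are 200 camera calls.

## Working session

There is one attempt and no reset: what is moved stays moved. The work goes in short steps, Python scripts to look and compute and a tool call to move; the robot and the scene stay as the last step left them, time stands still between calls to the robot, and variables do not carry over. Pictures are saved under pics/ and viewed, at most 10 in all, crops included, and the job is handed in when it is done.

Besides the shell and the picture viewer there is one more tool, called as name(argument=value, ...) on one line, values as JSON. drive_tool: Moves the arm, as the interface text tells. Its arguments: {"type":"object","properties":{"deltas":{"type":"string"},"gripper":{"type":"number"}},"required":["deltas"]}

```bash
mkdir -p pics
cat > h.py <<'E'
import numpy as np, cv2
from cell import env
def grab(n):
    p,d=env.read_camera(n); c=env.camera_params(n)
    return p,d,np.array(c["mtx"]),np.array(c["camera_from_world"])
def ray(K,T,u,v):
    R=T[:3,:3]; o=-R.T@T[:3,3]
    return o,R.T@np.linalg.inv(K)@np.array([u,v,1.])
def onz(K,T,u,v,z):
    o,d=ray(K,T,u,v); return o+d*(z-o[2])/d[2]
def cross(a,b):
    (o1,d1),(o2,d2)=a,b
    s=np.linalg.lstsq(np.c_[d1,-d2],o2-o1,rcond=None)[0]
    p,q=o1+s[0]*d1,o2+s[1]*d2
    return (p+q)/2,np.linalg.norm(p-q)
E
python3 - <<'E'
from h import *
for n in("top","side"):
    p,d,K,T=grab(n); cv2.imwrite(f"pics/{n}0.png",p[:,:,::-1]); np.savez(f"{n}0.npz",p=p,d=d,K=K,T=T)
    print(n,(-T[:3,:3].T@T[:3,3]).round())
print(env.state())
E
```

```text
top [468.  16. 992.]
side [ 233. -694.  576.]
{'t': 0.1, 'joints': array([-1.43759727e+00,  4.91490874e-01,  1.55936822e+00,  7.14863312e-06,
        1.09169541e+00, -1.05621897e-01]), 'qvel': array([-0.00048425, -0.0039715 , -0.00129446,  0.00081127,  0.00075193,
        0.00106516]), 'tau': array([ 2.53705126e-03, -6.13621545e+01, -2.58607614e+01,  6.93631684e-02,
        4.69936151e-02, -6.98825625e-05]), 'eef_pos': array([ 147.83361902, -607.0718956 ,  231.13238521]), 'tcp_rot': array([-3.14063684e+00, -1.07708439e-04,  2.38817604e-01]), 'ft_force': array([0.31563445, 0.3637775 , 0.56602637]), 'moment': array([-0.00092587, -0.0061122 , -0.00280071]), 'grip_force': 0.0, 'opening': 0.9944930023406746}
```

View pics/top0.png

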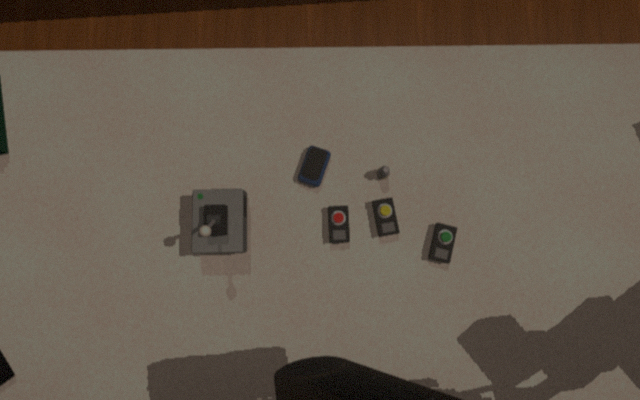

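View pics/side0.png

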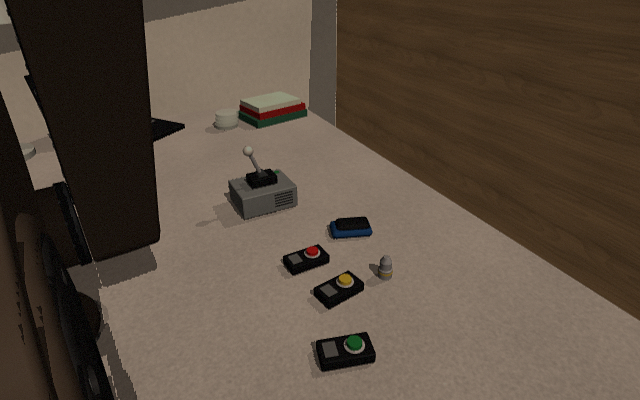

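The top view shows the lamp box around (219,221) with its knob at (205,231), and the buttons at red (338,218), yellow (385,211) and green (446,237). The side view shows the knob at (248,151) and the green button at (354,343).

Run:
```python
from h import *
D={n:np.load(f"{n}0.npz") for n in("top","side")}
def blob(n,f,box):
    p=D[n]["p"].astype(int); u0,v0,u1,v1=box
    m=np.zeros(p.shape[:2],np.uint8); m[v0:v1,u0:u1]=f(p)[v0:v1,u0:u1]
    k,l,s,c=cv2.connectedComponentsWithStats(m); i=1+s[1:,4].argmax(); return c[i],s[i],(l==i)
R=lambda n,c:ray(D[n]["K"],D[n]["T"],*c)
green=lambda p:(p[...,1]>p[...,0]*1.5+10)&(p[...,1]>p[...,2]*1.3)
white=lambda p:(p.min(2)>125)
g={n:blob(n,green,b) for n,b in(("top",(430,220,465,255)),("side",(335,325,375,360)))}
w={n:blob(n,white,b) for n,b in(("top",(196,222,214,240)),("side",(238,142,258,160)))}
for nm,x in(("green",g),("knob",w)):
    print(nm,[(x[n][0].round(1),x[n][1]) for n in x],cross(R("top",x["top"][0]),R("side",x["side"][0])))
t=D["top"]
for nm,f,b in(("red",lambda p:(p[...,0]>p[...,1]*2),(325,205,352,232)),("yel",lambda p:(p[...,0]>p[...,2]*2),(372,200,398,222)),("green",green,(430,220,465,255))):
    c=blob("top",f,b)[0]; print(nm,onz(t["K"],t["T"],*c,32).round(1))
dark=lambda p:(p.max(2)<50)
for nm,b in(("camrem",(420,215,465,270)),):
    _,s,m=blob("top",dark,b); r=cv2.minAreaRect(cv2.findContours(m.astype(np.uint8),0,2)[0][0])
    P=np.array([onz(t["K"],t["T"],*q,22)[:2] for q in cv2.boxPoints(r)]); print(nm,P.round(),P.mean(0).round(1))
# box top from depth
d=t["d"]; v,u=np.mgrid[170:270,170:265]; z=d[170:270,170:265]
Pc=np.linalg.inv(t["K"])@np.stack([u*z,v*z,z]).reshape(3,-1); Pw=(t["T"][:3,:3].T@(Pc-t["T"][:3,3:])).T.reshape(100,95,3)
h=Pw[...,2]; m=((h>52)&(h<110)).astype(np.uint8); m=cv2.morphologyEx(m,cv2.MORPH_OPEN,np.ones((9,9)))
c=max(cv2.findContours(m,0,2)[0],key=cv2.contourArea); r=cv2.minAreaRect(c)
P=np.array([onz(t["K"],t["T"],q[0]+170,q[1]+170,64)[:2] for q in cv2.boxPoints(r)]);print("box",P.round(),P.mean(0).round(1),"topz",np.median(h[(h>52)&(h<75)]))
k=(h>125); print("knob depth pts",k.sum(),Pw[k].mean(0) if k.any() else 0, h.max())
```

```text
Traceback (most recent call last):
ValueError: attempt to get argmax of an empty sequence
```

```bash
python3 -c "
import cv2,numpy as np
a=cv2.imread('pics/top0.png')[175:275,165:285];b=cv2.imread('pics/top0.png')[195:275,410:480];c=cv2.imread('pics/side0.png')[130:230,215:315]
f=lambda x:cv2.resize(x,None,fx=300/x.shape[0],fy=300/x.shape[0])
o=np.hstack([f(a),f(c)]);cv2.imwrite('pics/crop1.png',o)"
```

```text
(no output)
```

View pics/crop1.png

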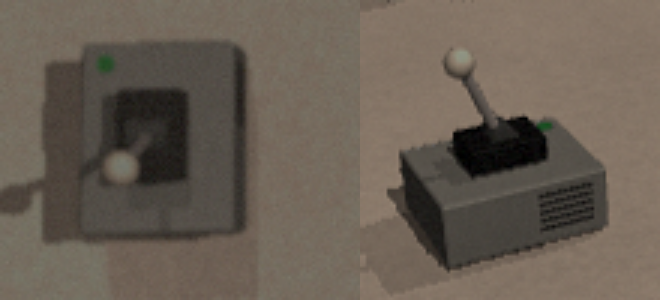

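The crop shows the box almost square to the axes. The knob is at about (205.3,230.7) in the top view and (248,150.3) in the side view. I'll adapt the knob mask threshold with Otsu.

```bash
cat > m.py <<'E'
from h import *
D={n:np.load(f"{n}0.npz") for n in("top","side")}
def blob(n,f,box):
    u0,v0,u1,v1=box; p=D[n]["p"].astype(int)[v0:v1,u0:u1]
    k,l,s,c=cv2.connectedComponentsWithStats(f(p).astype(np.uint8)); i=1+s[1:,4].argmax()
    m=np.zeros(D[n]["p"].shape[:2],np.uint8); m[v0:v1,u0:u1]=(l==i); return c[i]+[u0,v0],s[i],m
R=lambda n,c:ray(D[n]["K"],D[n]["T"],*c)
green=lambda p:(p[...,1]>p[...,0]*1.3+8)
def white(p):
    g=p.min(2).astype(np.uint8); return cv2.threshold(g,0,255,cv2.THRESH_OTSU)[1]>0
g={n:blob(n,green,b) for n,b in(("top",(430,220,465,255)),("side",(335,325,375,360)))}
w={n:blob(n,white,b) for n,b in(("top",(197,222,214,240)),("side",(240,143,257,158)))}
for nm,x in(("green",g),("knob",w)):
    print(nm,[(x[n][0].round(1),x[n][1]) for n in x],cross(R("top",x["top"][0]),R("side",x["side"][0])))
t=D["top"]
for nm,f,b in(("red",lambda p:(p[...,0]>p[...,1]*2),(325,205,352,232)),("yel",lambda p:(p[...,0]>p[...,2]*2),(372,200,398,222)),("green",green,(430,220,465,255))):
    c=blob("top",f,b)[0]; print(nm,onz(t["K"],t["T"],*c,32).round(1))
dark=lambda p:(p.max(2)<50)
_,s,m=blob("top",dark,(420,215,465,270)); r=cv2.minAreaRect(cv2.findContours(m,0,2)[0][0])
P=np.array([onz(t["K"],t["T"],*q,22)[:2] for q in cv2.boxPoints(r)]); print("camrem",P.round().tolist(),P.mean(0).round(1))
d=t["d"]; v,u=np.mgrid[170:270,170:265]; z=d[170:270,170:265]
Pc=np.linalg.inv(t["K"])@np.stack([u*z,v*z,z]).reshape(3,-1); Pw=(t["T"][:3,:3].T@(Pc-t["T"][:3,3:])).T.reshape(100,95,3)
h=Pw[...,2]; m=((h>52)&(h<110)).astype(np.uint8); m=cv2.morphologyEx(m,cv2.MORPH_OPEN,np.ones((9,9)))
c=max(cv2.findContours(m,0,2)[0],key=cv2.contourArea); r=cv2.minAreaRect(c)
P=np.array([onz(t["K"],t["T"],q[0]+170,q[1]+170,64)[:2] for q in cv2.boxPoints(r)]);print("box",P.round().tolist(),P.mean(0).round(1),"topz",np.median(h[(h>52)&(h<75)]))
k=(h>125); print("knob depth pts",k.sum(),Pw[k].mean(0) if k.any() else 0, h.max())
E
python3 m.py
```

```text
green [(array([445.6, 236.3]), array([11, 12, 10,  9, 68], dtype=int32)), (array([354., 342.]), array([ 12,  10,  15,  15, 196], dtype=int32))] (array([ 498.55211717, -285.23070563,   28.87799033]), np.float64(0.20204723665347613))
knob [(array([205. , 230.4]), array([ 3,  4, 11, 10, 92], dtype=int32)), (array([248.1, 149.3]), array([  0,   0,  17,  15, 213], dtype=int32))] (array([509.63804901, 252.62726774, 164.69448104]), np.float64(0.5682462064281667))
red [545.9 -28.8  32. ]
yel [ 562.3 -140.9   32. ]
green [ 498.5 -284.3   32. ]
camrem [[446.0, -241.0], [532.0, -263.0], [521.0, -313.0], [435.0, -291.0]] [ 483.5 -277.1]
box [[465.0, 310.0], [614.0, 315.0], [613.0, 195.0], [464.0, 192.0]] [539.3 253.1] topz 62.7632623463494
knob depth pts 179 [500.28129866 195.63766907 362.90821134] 991.6627688495995
```

drive_tool(deltas="0.15 0.15 0 -0.008;0.28 0.28 0 -0.008;0.28 0.28 0 -0.008;0.28 0.28 0 -0.008;0.28 0.28 0 -0.008;0.28 0.28 0 -0.008;0.28 0.28 0 -0.008;0.28 0.28 0 -0.008;0.28 0.28 0 -0.008;0.28 0.28 0 0", gripper=1)

```text
t: 0.93
eef_pos: [415.8, -338.6, 231.6]
tcp_rot: [-3.141, 0.0, 0.011]
ft_force: [0.3, -0.8, -0.3]
opening: 0.353
grip_force: 0.0
```

drive_tool(deltas="0.04 0.35 0 0;0.04 0.35 0 0;0.04 0.35 0 0;0.04 0.35 0 0;0.04 0.35 0 0;0.04 0.35 0 0;0.04 0.35 0 0;0.04 0.35 0 0;0.04 0.35 0 0;0 0 0 0")

```text
t: 1.77
eef_pos: [450.7, -20.9, 231.6]
tcp_rot: [-3.141, 0.0, 0.016]
ft_force: [-0.7, 0.6, -0.3]
opening: 0.005
grip_force: 0.0
```

drive_tool(deltas="0.02 0.35 0 0;0.02 0.35 0 0;0.02 0.35 0 0;0.02 0.35 0 0;0 0.35 0 0;0 0.35 0 0;0 0.35 0 0;0 0.28 0 0;0 0 0 0;0 0 0 0")

```text
t: 2.6
eef_pos: [458.6, 248.4, 231.2]
tcp_rot: [3.141, 0.001, 0.015]
ft_force: [0.3, 0.3, -0.8]
opening: 0.006
grip_force: 0.0
```

drive_tool(deltas="0 0 -0.2 0;0 0 -0.2 0;0 0 -0.15 0;0 0 -0.12 0;0 0 0 0;0 0 0 0")

```text
t: 3.1
eef_pos: [459.0, 246.6, 164.6]
tcp_rot: [3.141, 0.001, 0.011]
ft_force: [-0.6, 0.2, 0.2]
opening: 0.008
grip_force: 0.0
```

Run:
```python
from h import *
p=[grab(n)[0] for n in("top","side")]
a,b=p[0][140:290,140:300],p[1][90:240,180:340]
cv2.imwrite("pics/c2.png",cv2.resize(np.hstack([a,b]),None,fx=2.5,fy=2.5)[:,:,::-1])
```

```text
(no output)
```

View pics/c2.png

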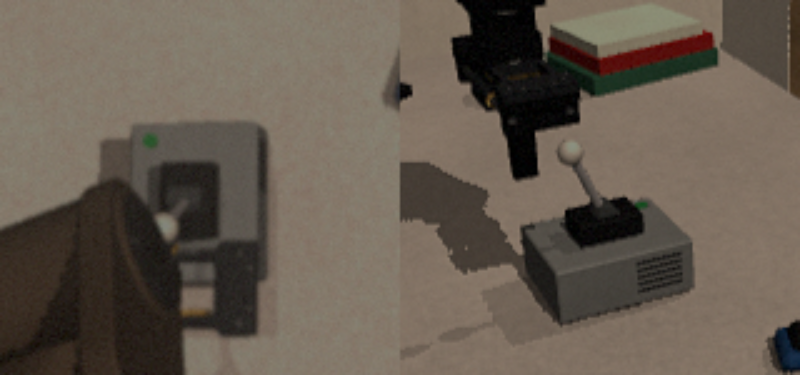

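The pictures show the closed fingers on the robot's side of the knob, level with it: fingertip at (523,175) and knob at (570,152) in the crop.

drive_tool(deltas="0.1 0.06 0 0;0.1 0 0 0;0.1 0 0 0;0.1 0 0 0;0.1 0 0 0;0.1 0 0 0;0.1 0 0 0;0.08 0 0 0;0.06 0 0 0;0 0 0 0")

```text
t: 4.03
eef_pos: [544.0, 253.6, 164.4]
tcp_rot: [3.141, -0.0, 0.012]
ft_force: [-0.3, 0.2, -0.5]
opening: 0.005
grip_force: 0.0
```

drive_tool(deltas="0.05 0 0 0;0.04 0 0 0;0 0 0 0")

```text
t: 4.28
eef_pos: [552.1, 253.8, 164.6]
tcp_rot: [3.141, 0.0, 0.013]
ft_force: [-0.6, -0.2, -0.0]
opening: 0.004
grip_force: 0.2
```

Run:
```python
from h import *
p=[grab(n)[0] for n in("top","side")]
a,b=p[0][140:290,140:300],p[1][90:240,180:340]
cv2.imwrite("pics/c3.png",cv2.resize(np.hstack([a,b]),None,fx=2.5,fy=2.5)[:,:,::-1])
print(env.state()["ft_force"],env.state()["eef_pos"])
```

```text
[ 0.31965107 -0.22786192 -0.09563898] [551.96506637 253.76437285 164.7410945 ]
```

View pics/c3.png

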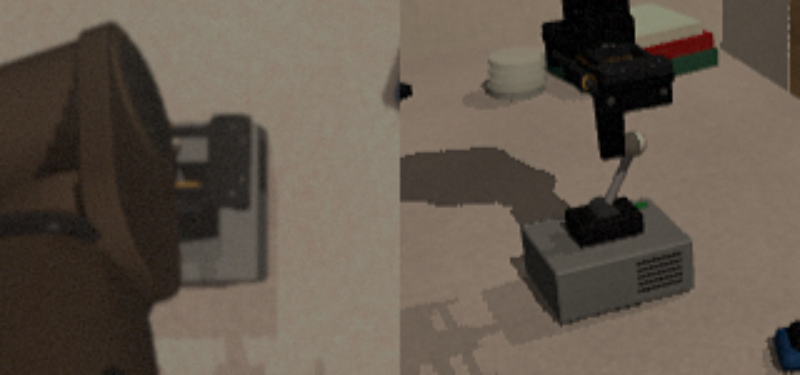

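The lever now leans away from the robot, with the knob at (637,143) in the crop and the finger touching it. I'll push on in small steps until the stop is felt.

drive_tool(deltas="0.03 0 0 0;0 0 0 0")

```text
t: 4.55
eef_pos: [552.8, 253.7, 164.6]
tcp_rot: [3.141, 0.005, 0.013]
ft_force: [-11.4, 0.5, 5.6]
opening: 0.005
grip_force: 5.8
```

drive_tool(deltas="0.03 0 0 0;0 0 0 0")

```text
t: 4.72
eef_pos: [553.5, 253.8, 164.5]
tcp_rot: [3.14, 0.01, 0.013]
ft_force: [-25.1, 0.0, 12.0]
opening: 0.004
grip_force: 12.1
```

drive_tool(deltas="0.03 0 0 0;0 0 0 0")

```text
t: 4.88
eef_pos: [554.0, 253.8, 164.4]
tcp_rot: [3.139, 0.016, 0.013]
ft_force: [-37.6, 0.2, 19.3]
opening: 0.006
grip_force: 18.6
```

The force rise shows the lever is at its stop. I'll back off, rise and travel to the green button.

drive_tool(deltas="-0.1 0 0 0;-0.3 0 0 0;-0.3 0 0 0;-0.25 0 0.1 0;0 0 0.25 0;0 0 0.25 0;0 0 0.1 0;0 0 0 0")

```text
t: 5.55
eef_pos: [466.7, 254.1, 236.9]
tcp_rot: [-3.14, -0.004, 0.013]
ft_force: [-0.9, -0.2, -0.7]
opening: 0.002
grip_force: 0.0
```

drive_tool(deltas="0 -0.2 0 0;0 -0.35 0 0;0 -0.35 0 0;0 -0.35 0 0;0 -0.35 0 0;0 -0.35 0 0;0 -0.35 0 0;0 -0.35 0 0;0 -0.35 0 0;0 0 0 0")

```text
t: 6.38
eef_pos: [465.8, -50.8, 233.3]
tcp_rot: [3.141, 0.001, 0.009]
ft_force: [-0.3, 0.5, 0.2]
opening: 0.006
grip_force: 0.0
```

Run:
```python
from h import *
p=[]
for n in("top","side"):
    q,d,K,T=grab(n); p.append(q); np.savez(f"{n}0.npz",p=q,d=d,K=K,T=T)
a,b=p[0][140:290,140:300],p[1][90:240,180:340]
cv2.imwrite("pics/c4.png",cv2.resize(np.hstack([a,b]),None,fx=2.5,fy=2.5)[:,:,::-1])
from h import *
c=(p[0][...,1].astype(int)>p[0][...,0]*1.3+8); print(np.argwhere(c[215:260,425:470]).mean(0)[::-1]+[425,215])
```

```text
[445.5  236.25]
```

View pics/c4.png

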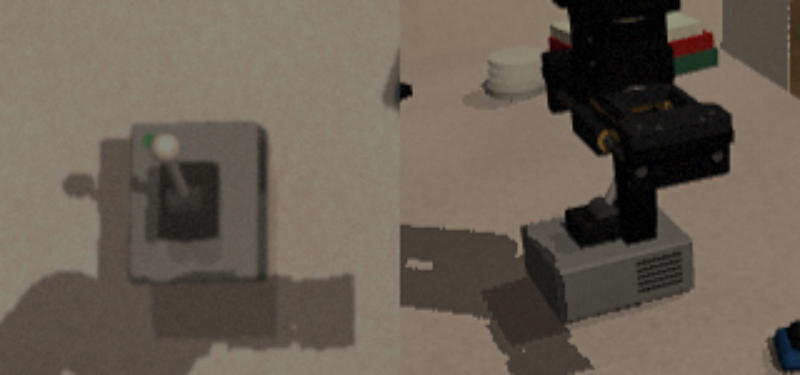

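The top view shows the knob at (166,146) in the crop, leaning fully to the far side. The green button has not moved.

drive_tool(deltas="0.05 -0.3 0 0;0.05 -0.35 0 0;0.05 -0.35 0 0;0.05 -0.35 0 0;0.05 -0.35 0 0;0.05 -0.35 0 0;0.03 -0.25 0 0;0 -0.04 0 0;0 0 0 0;0 0 0 0")

```text
t: 7.32
eef_pos: [498.9, -278.7, 233.9]
tcp_rot: [-3.141, 0.001, 0.013]
ft_force: [-0.7, 1.0, -0.2]
opening: 0.007
grip_force: 0.0
```

drive_tool(deltas="0 -0.06 -0.3 0;0 0 -0.4 0;0 0 -0.4 0;0 0 -0.35 0;0 0 -0.2 0;0 0 0 0;0 0 0 0")

```text
t: 7.9
eef_pos: [499.0, -284.7, 69.6]
tcp_rot: [-3.141, 0.001, 0.014]
ft_force: [0.4, -0.3, 1.3]
opening: 0.002
grip_force: 0.0
```

Run:
```python
from h import *
p=grab("side")[0][270:390,280:440]
cv2.imwrite("pics/c5.png",cv2.resize(p,None,fx=4,fy=4)[:,:,::-1])
print(env.state()["eef_pos"])
```

```text
[ 499.49302276 -285.36191547   70.71852061]
```

View pics/c5.png

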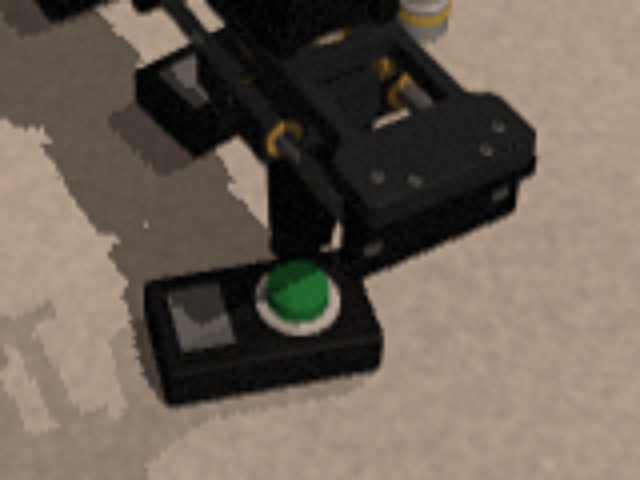

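The closed fingertips are directly above the green button, at about (300,285) in the crop. I'll descend gently.

drive_tool(deltas="0 0 -0.1 0;0 0 -0.07 0;0 0 -0.03 0;0 0 0 0")

```text
t: 8.28
eef_pos: [498.8, -286.2, 49.5]
tcp_rot: [-3.142, 0.0, 0.013]
ft_force: [-0.4, -0.5, -1.2]
opening: 0.005
grip_force: 0.0
```

drive_tool(deltas="0 0 -0.02 0;0 0 -0.01 0;0 0 0 0")

```text
t: 8.53
eef_pos: [499.0, -286.3, 46.8]
tcp_rot: [3.141, -0.0, 0.012]
ft_force: [1.1, 1.5, 3.7]
opening: 0.002
grip_force: 1.6
```

drive_tool(deltas="0 0 -0.02 0;0 0 0 0")

```text
t: 8.7
eef_pos: [499.0, -286.3, 44.7]
tcp_rot: [3.141, -0.0, 0.013]
ft_force: [-0.2, 1.7, 3.5]
opening: 0.002
grip_force: 2.1
```

drive_tool(deltas="0 0 -0.01 0;0 0 0 0")

```text
t: 8.87
eef_pos: [499.0, -286.3, 43.7]
tcp_rot: [3.141, -0.0, 0.013]
ft_force: [0.5, 1.2, 5.3]
opening: 0.006
grip_force: 2.4
```

drive_tool(deltas="0 0 -0.01 0;0 0 0 0")

```text
t: 9.03
eef_pos: [499.0, -286.3, 43.2]
tcp_rot: [3.141, -0.0, 0.013]
ft_force: [-0.5, 3.2, 10.0]
opening: -0.002
grip_force: 4.8
```

The button bottomed out at TCP z 43.2 with 10 N, against 5 N for fully down. I'll release and withdraw.

drive_tool(deltas="0 0 0 0;0 0 0.03 0;0 0 0.05 0;0 0 0.1 0;0 0 0.25 0;0 0 0.4 0;0 0 0.4 0;0 0 0.4 0;0 0 0.1 0;0 0 0 0")

```text
t: 9.87
eef_pos: [499.6, -286.9, 219.5]
tcp_rot: [3.138, -0.005, 0.013]
ft_force: [0.4, 0.2, -0.8]
opening: 0.002
grip_force: 0.0
```

drive_tool(deltas="-0.1 -0.2 0 0;-0.2 -0.3 0 0;-0.2 -0.3 0 0;-0.2 -0.3 0 0;-0.2 -0.3 0 0;-0.1 -0.2 0 0;0 0 0 0;0 0 0 0")

```text
t: 10.53
eef_pos: [397.8, -446.6, 214.2]
tcp_rot: [-3.14, 0.001, 0.01]
ft_force: [0.4, 0.1, -0.6]
opening: 0.004
grip_force: 0.0
```

```bash
python3 - <<'E'
from h import *
p=[grab(n)[0] for n in("top","side")]
cv2.imwrite("pics/c6.png",np.vstack([p[0][130:290],p[1][130:390]])[:,:,::-1])
E
python3 - <<'E'
import sys; sys.path.insert(0,".")
from h import *
q,d,K,T=grab("top"); np.savez("top0.npz",p=q,d=d,K=K,T=T)
E
python3 m.py | grep -E "green|camrem"
```

```text
green [(array([445.6, 236.3]), array([11, 12, 10,  9, 70], dtype=int32)), (array([354., 342.]), array([ 12,  10,  15,  15, 196], dtype=int32))] (array([ 498.64818063, -285.14839708,   28.75414287]), np.float64(0.27536691440524774))
green [ 498.7 -284.2   32. ]
camrem [[446.0, -241.0], [531.0, -263.0], [520.0, -313.0], [436.0, -291.0]] [ 483.4 -277.1]
```

View pics/c6.png

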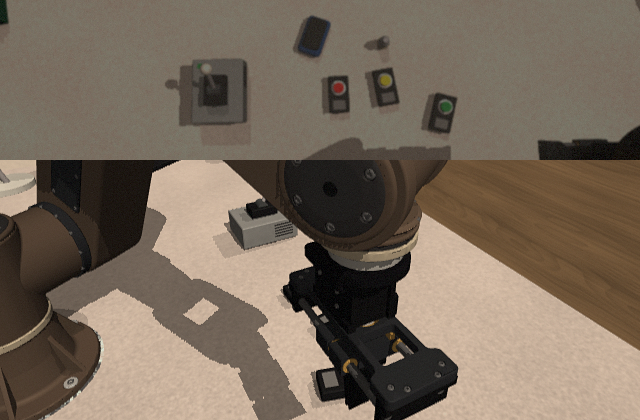

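The lever is over at (206,68) and the green remote is unmoved at (442,112). The other objects are in place and the arm is clear of everything, so I'm handing in.

```bash
python3 -c "
from cell import env
print(env.job_done())"
```

```text
the job is handed in; nothing more can be done
None
```

I switched the lamp on by pushing the lever to its far stop, then pressed the green button right down and released it; the remote did not move, the arm withdrew clear, and the job was handed in at about 11 s (no verdict was returned).

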